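# Open the locked knife safe for the cook and hold it unlocked

## Task

Let the cook into the knife safe on the counter: take the red-headed key out of the wooden key block, put it all the way into the cylinder on the safe's front rail, working it past the sticky pins without forcing it, and turn it a quarter turn clockwise to its stop, so that the spring bolt draws back from the lid. The lock springs shut when let go, so finish with the key still in your grip, fully in and held at the stop. Leave the grey key in its slot and the bottle and the bowl where they stand.

Things in the scene. Friction and masses are not known exactly. Their poses are not given: they have to be found in the camera images.
- red_key_head (a point): Centre of the red plastic head of the key to use: a flat block 28 mm wide (x), 9 mm thick (y), 34 mm tall (z up, 17 mm above and below this point); pinch its flat faces. 25 mm below this point is the underside of a brass shoulder 21 x 5 mm, which rests on the key block's top. The key stands upright, width along the block's x. About 35 g.
- red_key_tip (a point): Pointed tip of the red key's brass blade, 60 mm straight below the head's centre; hidden in the block at the start. The blade below the shoulder is 35 mm long, 10 mm wide (x), 3 mm thick (y). The same saw-tooth cuts are in both edges, so the key works either way round.
- grey_key_head (a point): Head centre of the other key: grey head of the same size, steel blade without cuts. It does not work this lock; it stands in the block's other slot and stays there. The two keys may be either way about.
- key_block: Wooden key block, fixed, 130 mm long (x), 56 mm wide (y), 50 mm tall; origin at the centre of its underside. Two key slots on its long centre line at x = -32 and +32 mm, each 11.5 mm along x, 4.4 mm along y, 40 mm deep from the top.
- keyway (a point): Centre of the keyway's mouth, on top of a round brass plug (22 mm across, in a bright ring 34 mm across) in the safe's front rail, 87 mm above the counter; fixed to the safe. z up along the plug's axis, x along the keyway. At rest it is 11.2 mm (x) by 4.0 mm (y), 37 mm deep, with a bevelled mouth 16.4 x 10.4 mm, 4 mm deep. Key home: shoulder on the plug, head centre 25 mm above this point.
- cylinder (a joint): Turn of the plug, rad: 0 at rest, keyway along the safe's x; grows clockwise seen from above to a stop at 1.5. It turns only with the key home within 2 mm. A spring (0.015 N m at 0, 0.05 at the stop) turns it back; the plug lags the key by 0.1 to 0.2 rad of play and give. Three sticky spring pins press on the blade's edge going in: pushing takes up to about 10 N; if it sticks, wiggle it a little.
- bolt (a joint): How far the brass spring bolt is drawn back, m: 0 locked, 0.0135 with the plug at its stop. It follows the plug (9 mm per rad).
- knife_safe: Knife safe: dark steel box, fixed, 250 mm deep (x), 360 mm wide (y), 85 mm tall, origin at the centre of its underside. Its front rail, 55 mm wide, runs along the -x edge with the lock in its middle (97.5 mm in front of the origin); behind it a clear, closed lid, level with the rail, shows the knives.
- vinegar: Amber bottle, 68 mm across, 190 mm tall, origin at the centre of its underside. Not to be moved.
- ramekin: Small white bowl, 84 mm across, 45 mm tall, origin at the centre of its underside. Not to be moved.

How it is judged (in metres and radians):
On the way, in this order (a step that is already met when the one before it is completed fails the run):
1. the red key is drawn out of the key block, in the fingers (height (world z) of red_key_head above 0.12 m and contact force between the fingers and red_key above 0.5 N), for 0.1 s.
2. the red key is fully home in the cylinder, not yet turned (z of red_key_head in the frame of keyway between 0.02 and 0.028 m and horizontal distance between red_key_head and keyway below 0.005 m and angle between red_key_head's own z axis and vertical below 0.12 rad and value of joint cylinder below 0.3 rad), for 0.1 s.
At the end, for the whole second after the job is handed in: Red key home in the cylinder (within 3.5 mm, upright within 0.12 rad), gripped with over 1 N and held turned: plug beyond 1.2 of its 1.5 rad, bolt drawn back over 10 mm; grey key within 10 mm of where it stood, bottle and bowl within 20 mm (value of joint cylinder above 1.2 rad and value of joint bolt above 0.01 m and contact force between the fingers and red_key above 1 N and z of red_key_head in the frame of keyway between 0.02 and 0.0285 m and horizontal distance between red_key_head and keyway below 0.005 m and angle between red_key_head's own z axis and vertical below 0.12 rad and distance of grey_key_head from where it was at the start of the episode below 0.01 m and distance of each of vinegar, ramekin from where it was at the start of the episode below 0.02 m); the arm keeps its last pose, push and grip.
It fails at once if the grey key is disturbed (distance of grey_key_head from where it was at the start of the episode above 0.015 m).
It fails at once if the bottle or the bowl is moved (distance of any of vinegar, ramekin from where it was at the start of the episode above 0.03 m).
It fails at once if the key is forced in the lock (more than 100 N in all) (contact force between red_key and knife_safe above 100 N).
It also fails if it takes over 58 s, if anything falls off the work surface, if the arm or the gripper's body presses on something with over 40 N, if the wrist force passes 120 N, or if a joint passes its speed limit or range.

## Robot

A 7-joint arm with a two-finger parallel gripper is mounted at the origin on the work surface. World frame = base frame: x ahead of the robot, y to its left, z up, the work surface at z = 0. Lengths are in mm, angles in rad, forces in N, time in s.
With the tool pointing down it reaches from about 400 to 850 mm from the base axis. Payload 6.9 kg.
Tool frame: the origin (TCP) lies at the very end of the fingers, on their centre line; the grasp point (between the pads) lies 19 mm behind it; z points along the fingers, y is the direction in which the jaws open and shut (so a half turn about z gives the same grasp; the last joint's range is limited). The gripper opens to 85 mm and grips with 20 to 120 N. Pads are 22 mm wide; open, the fingers measure 114 mm over their backs; the gripper's body (76 mm by 85 mm) begins 54 mm behind the grasp point. The pads swing forward as they close: fully open they stand 13 mm farther back than shut.
Start: joints at [1.405, 0.507, -0.238, 1.5, 0.126, 1.149, -0.155], TCP at [167.159, -602.22, 231.275] pointing down, gripper open.
Joint ranges: [-3.08, 3.08], [-0.24, 2.05], [-1.43, 1.35], [0, 2.5], [-1.52, 4.66], [0.17, 1.96], [-2.89, 2.89]. Speed limits (rad/s): [2.39, 2.39, 3.14, 3.14, 3.14, 3.14, 3.14].

## Interface

Orientations are given as a unit quaternion [x, y, z, w].
In Python, from bench import r gives the robot as it stands.
- The arm moves only by the tool apply_moves, never from a script. Its argument "commands" is a list of rows, each an object of numbers: "dx", "dy", "dz": the shift along the world's x, y, z in mm; "yaw": the turn about the world's z in degrees; "fingers": the opening, from 0 (shut) to 1 (fully open). In form: [{"dx": .., "dy": .., "dz": .., "yaw": .., "fingers": ..}, ...]. A call has exactly 5 rows; each row shifts and turns the pose as measured when the row begins; what a row does not reach is not made up. A row lasts 1/12 s, in which the tool goes at most 41.7 mm and 7.16 degrees, less where a joint would pass 70% of its speed; a pose out of reach is approached as far as the arm can. A call with a gripper value outside its range is refused whole. The fingers move at their own pace and stop on an object; "grip_force" is the grip in N (left out, the last holds). Time passes only in rows, so rows that do not move let the fingers close, or fill a call up. It gives the time, the measured TCP pose, the force and the opening at its end, in the units of the state.
- r.get_obs(): the state, without advancing time (a new reading comes with each control period).
- r.snapshot(name): name is "scene" or "top" or "wrist"; returns a dict with "img" (400x640x3 uint8, blue, green, red), "depth" (400x640 float32, mm along the optical axis (not along the pixel's ray), 0 where there is no reading), "vfov" (degrees; the focal length in pixels is half the picture's height over the tangent of half this angle, whatever the lens; pixels are square), "cx", "cy" (the principal point, pixels), "k1" (the pictures are not rectified: a ray, as slopes to the right and down, at radius r is drawn at 1 + k1 r^2 times it, then the intrinsics apply), "rvec" (rotation vector, rad) and "tvec" (3), from world to camera coordinates, as OpenCV has them. Camera axes: x right, y down, z forward; pixel columns grow to the right and rows downward; lengths in mm; the calibration is good to about 2 mm. A picture is of the moment at which its call begins.
- r.finish_job(): hands the job in, once; it reports no verdict.
The state is a dict: "time_s": time; "q": joint angles; "dq": joint speeds; "tau": joint torques, N m; "tcp_pos": TCP position; "tool_rot": TCP orientation; "wrist_force": force on the tool from outside, world axes, zero at the start; "wrist_torque": the same for the moment, N m; "width": finger opening in mm.
Only numpy, scipy, OpenCV 4.12 (cv2) and the standard library are available. Lean on these libraries where they do the work, as an engineer would, in place of code of your own. Each camera call takes 0.05 s, during which the arm holds its last target.

## Working session

There is one attempt and no reset: what is moved stays moved. The work goes in short steps, Python scripts to look and compute and a tool call to move; the robot and the scene stay as the last step left them, time stands still between calls to the robot, and variables do not carry over. Pictures are saved under pics/ and viewed, and the job is handed in when it is done.

Besides the shell and the picture viewer there is one more tool, called after "Request:" as name([rows], argument=value, ...), one row to a line, values as JSON. apply_moves: Moves the arm, as the interface text tells. Its arguments: {"type":"object","properties":{"commands":{"type":"array"},"grip_force":{"type":"number"}},"required":["commands"]}

```bash
mkdir -p pics; ls; cat > h.py <<'E'
import numpy as np,cv2
from bench import r
def snap(n,f):
    s=r.snapshot(n); cv2.imwrite('pics/'+f+'.png',s['img']); np.savez('pics/'+f+'.npz',**s); return s
def K(s):
    f=200/np.tan(np.radians(float(s['vfov']))/2); return f,float(s['cx']),float(s['cy'])
def world(s,u,v,d=None,z=None):
    f,cx,cy=K(s); R,_=cv2.Rodrigues(np.array(s['rvec'],float)); t=np.array(s['tvec'],float).ravel()
    xd=np.array([(u-cx)/f,(v-cy)/f]); x=xd.copy()
    for _ in range(20): x=xd/(1+float(s['k1'])*(x@x))
    ray=np.array([x[0],x[1],1.]); C=-R.T@t; w=R.T@ray
    if z is not None: d=(z-C[2])/w[2]
    return C+w*d
def proj(s,P):
    f,cx,cy=K(s); R,_=cv2.Rodrigues(np.array(s['rvec'],float)); t=np.array(s['tvec'],float).ravel()
    c=R@np.array(P,float)+t; x=c[:2]/c[2]; x=x*(1+float(s['k1'])*(x@x)); return np.array([cx,cy])+f*x
E
python3 - <<'E'
from h import *
for n in('scene','top','wrist'):
    s=snap(n,n+'0'); print(n,s['vfov'],s['cx'],s['cy'],s['k1'],s['rvec'],s['tvec'])
o=r.get_obs(); print(o)
E
```

```text
pics
scene 42.72635305822902 319.3324846173252 192.66693695748774 -0.16956386338229743 [ 1.56812808  2.08586448 -0.77133679] [ 145.44736276 -307.72423489 1715.15685322]
top 52.3776610742838 318.49960095036135 200.88247829172332 0.02209272462439488 [ 2.19348788 -2.13596528  0.10108814] [-33.20068864 510.72069526 961.0259283 ]
wrist 68.80514042689242 320.6518290490911 204.08794857622533 -0.030441863424883392 [-2.31763523  1.76263378  0.24723913] [-623.95450116  -34.41259252  379.51406164]
{'time_s': 0.15, 'q': array([ 1.40549822,  0.50814445, -0.23757913,  1.50090759,  0.1256945 ,
        1.14888853, -0.15480591]), 'dq': array([ 0.00047971, -0.00200289, -0.00022607, -0.00263372,  0.00030027,
        0.00042906,  0.0012949 ]), 'tau': array([-2.36250620e-03, -6.21012068e+01, -2.18925968e+00, -2.49840063e+01,
        1.27258489e-02,  9.07774345e-03,  3.71479325e-05]), 'tcp_pos': array([ 167.04457544, -601.86820511,  230.62936983]), 'tool_rot': array([ 9.90845233e-01,  1.35000969e-01, -9.08437704e-05, -6.73894250e-04]), 'wrist_force': array([ 0.09452336,  0.02178605, -0.31433817]), 'wrist_torque': array([-0.06758557, -0.0076712 ,  0.02585636]), 'width': 85.38925979636261}
```

View pics/scene0.png

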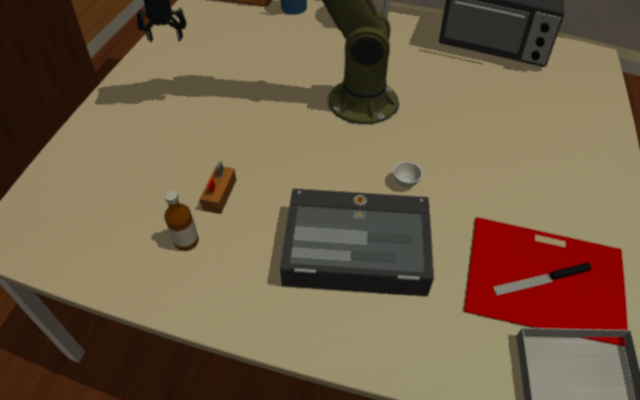

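View pics/top0.png

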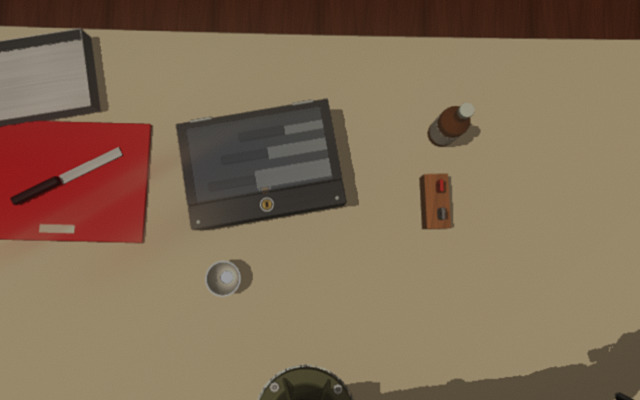

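View pics/wrist0.png

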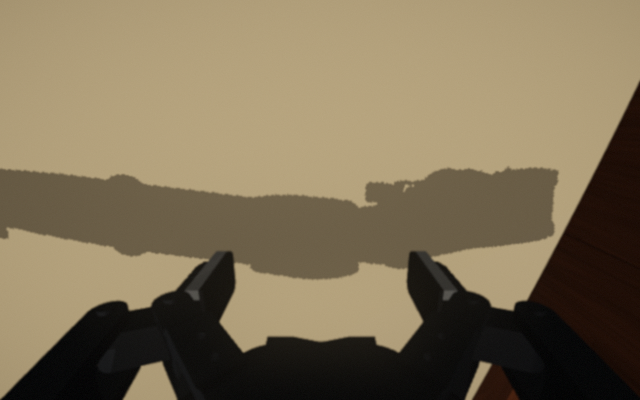

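The top view shows the block at about (437,202), with the red key farther out at (441,186) and the grey key at (442,213). The lock is at (266,204), the bottle at (450,125) and the bowl at (224,278). Next I'll measure these from enlarged crops.

```bash
python3 - <<'E'
from h import *
s=np.load('pics/top0.npz'); im=s['img']
a=cv2.resize(im[165:240,410:485],(600,600),interpolation=cv2.INTER_CUBIC)
b=cv2.resize(im[95:235,170:350],(771,600),interpolation=cv2.INTER_CUBIC)
cv2.imwrite('pics/ca.png',a);cv2.imwrite('pics/cb.png',b)
D=s['depth']
for n,(u,v) in dict(red=(441,186),grey=(442,213),lock=(266,204),bottlecap=(466,110),bowl=(224,278)).items():
    print(n,world(s,u,v,D[v,u]).round(1))
E
```

```text
red [ 545.8 -296.6   91.8]
grey [ 484.4 -298.    93.6]
lock [495.1  99.3  84.9]
bottlecap [ 689.3 -318.3  192.8]
bowl [318.9 205.8   2.4]
```

View pics/ca.png

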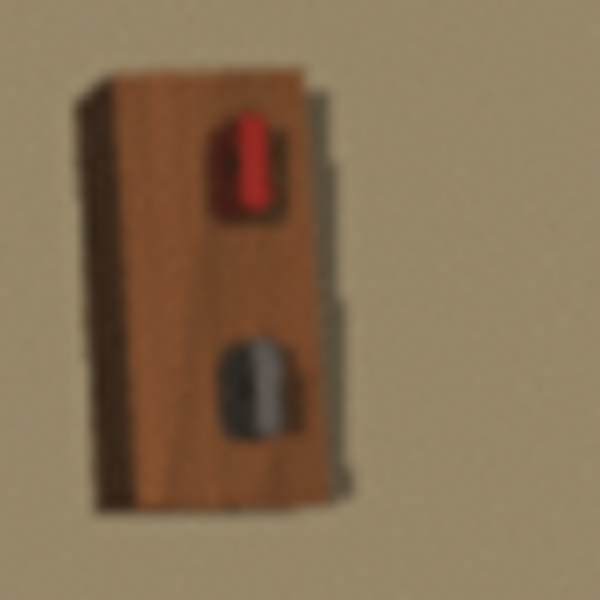

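View pics/cb.png

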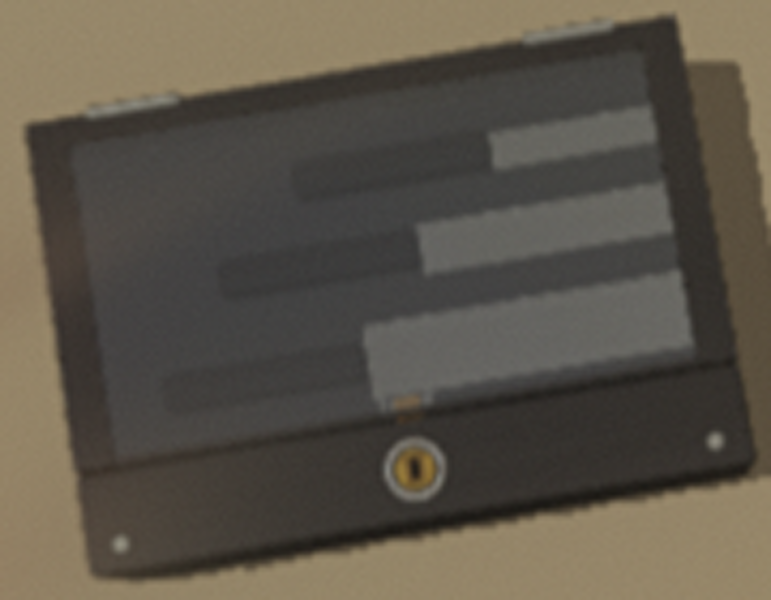

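```bash
python3 - <<'E'
from h import *
s=np.load('pics/top0.npz')
c=[np.array(p)/8+[410-.44,165-.44] for p in[(113,70),(302,70),(330,500),(135,508)]]
W=np.array([world(s,*p,z=50) for p in c]);print(W.round(1),W.mean(0))
for i in range(4): d=W[(i+1)%4]-W[i]; print(np.linalg.norm(d).round(1),np.degrees(np.arctan2(d[1],d[0])).round(1))
c=[np.array(p)/(600/140)+[170-.38,95-.38] for p in[(28,125),(675,15),(752,465),(93,577)]]
W=np.array([world(s,*p,z=85) for p in c]);print(W.round(1),W.mean(0))
for i in range(4): d=W[(i+1)%4]-W[i]; print(np.linalg.norm(d).round(1),np.degrees(np.arctan2(d[1],d[0])).round(1))
L=np.array([414.5,468])/(600/140)+[170-.38,95-.38]; print('lock',L,world(s,*L,z=87))
r1=np.array([253,163])/8+[410-.44,165-.44]; print('red',world(s,*r1,z=92))
r1=np.array([266,392])/8+[410-.44,165-.44]; print('grey',world(s,*r1,z=92))
sc=[np.array(p)/(600/140)+[170-.38,95-.38] for p in[(121,544),(715,441)]]
a,b=[world(s,*p,z=87) for p in sc]; d=a-b; print('screws',a,b,np.degrees(np.arctan2(d[1],d[0])),(a+b)/2)
E
```

```text
[[ 581.3 -267.9   50. ]
 [ 582.7 -323.7   50. ]
 [ 455.5 -331.2   50. ]
 [ 451.6 -274.4   50. ]] [ 517.79144577 -299.30254804   50.        ]
55.8 -88.6
127.4 -176.6
56.9 93.9
129.9 2.9
[[676.8 315.4  85. ]
 [747.4 -33.9  85. ]
 [501.9 -80.9  85. ]
 [433.3 266.   85. ]] [589.81495205 116.66140241  85.        ]
356.3 -78.6
250.0 -169.1
353.7 101.2
248.5 11.5
lock [266.33666667 203.82      ] [495.3558302   98.26405759  87.        ]
red [ 548.21629984 -296.90384202   92.        ]
grey [ 483.363131   -300.29645239   92.        ]
screws [450.98042532 251.66388514  87.        ] [513.94928348 -60.90284945  87.        ] 101.3901970017581 [482.4648544   95.38051785  87.        ]
```

Request:
apply_moves([
  {"dx": 32,"dy": 25,"dz": 0,"yaw": -2,"fingers": 1},
  {"dx": 32,"dy": 25,"dz": 0,"yaw": -2,"fingers": 1},
  {"dx": 32,"dy": 25,"dz": 0,"yaw": -2,"fingers": 1},
  {"dx": 32,"dy": 25,"dz": 0,"yaw": -2,"fingers": 1},
  {"dx": 32,"dy": 25,"dz": 0,"yaw": -2,"fingers": 1},
], grip_force=100)

```text
time_s: 0.57
tcp_pos: [318.3, -479.0, 227.6]
tool_rot: [0.999, 0.034, -0.004, -0.001]
wrist_force: [0.6, -0.9, 0.2]
width: 84.7
```

Request:
apply_moves([
  {"dx": 32,"dy": 25,"dz": 0,"yaw": -2,"fingers": 1},
  {"dx": 32,"dy": 25,"dz": 0,"yaw": 0,"fingers": 1},
  {"dx": 32,"dy": 25,"dz": 0,"yaw": 0,"fingers": 1},
  {"dx": 32,"dy": 25,"dz": 0,"yaw": 0,"fingers": 1},
  {"dx": 0,"dy": 0,"dz": 0,"yaw": 0,"fingers": 1},
])

```text
time_s: 0.98
tcp_pos: [456.7, -366.1, 227.0]
tool_rot: [1.0, 0.019, -0.002, -0.004]
wrist_force: [0.9, 1.0, 0.9]
width: 85.2
```

Request:
apply_moves([
  {"dx": 31,"dy": 23,"dz": -10,"yaw": 0.5,"fingers": 1},
  {"dx": 31,"dy": 23,"dz": -10,"yaw": 0,"fingers": 1},
  {"dx": 30,"dy": 23,"dz": -10,"yaw": 0,"fingers": 1},
  {"dx": 0,"dy": 0,"dz": -10,"yaw": 0,"fingers": 1},
  {"dx": 0,"dy": 0,"dz": 0,"yaw": 0,"fingers": 1},
])

```text
time_s: 1.4
tcp_pos: [546.2, -297.3, 186.6]
tool_rot: [1.0, 0.026, -0.003, -0.004]
wrist_force: [-0.5, -1.5, 0.0]
width: 85.4
```

```bash
python3 - <<'E'
from h import *
s=snap('wrist','wrist1'); o=r.get_obs(); print(o['tcp_pos'],o['tool_rot'],o['q'])
R,_=cv2.Rodrigues(s['rvec']); print('cam',-R.T@s['tvec'], R.round(3))
print(proj(s,[549,-297.3,92]),proj(s,[518,-299.3,50]))
E
```

```text
[ 547.120695   -296.33006693  187.63886505] [ 0.99963582  0.02659733 -0.00152106 -0.00430075] [ 0.61127783  0.54303066 -0.24689165  1.56517116  0.13791482  1.05737255
 -1.18768554]
cam [ 617.09414476 -294.28341305  329.3712941 ] [[ 0.051 -0.999 -0.008]
 [-0.959 -0.052  0.278]
 [-0.278 -0.007 -0.961]]
[322.22743363 203.47817933] [322.68231207 221.50231522]
```

View pics/wrist1.png

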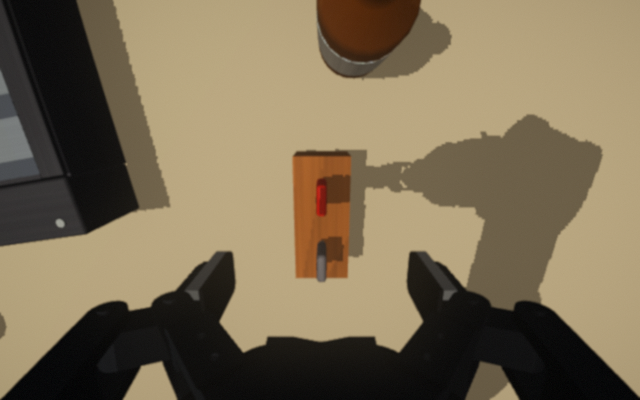

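```bash
python3 - <<'E'
from h import *
s=np.load('pics/wrist1.npz'); im=s['img'].astype(int);D=s['depth']
b,g,rr=im[...,0],im[...,1],im[...,2]
m=(rr>2.5*g)&(rr>100)&(np.arange(640)[None]>300)&(np.arange(640)[None]<345)&(np.arange(400)[:,None]>150)&(np.arange(400)[:,None]<300)
v,u=np.nonzero(m);P=np.array([world(s,a,c,D[c,a]) for a,c in zip(u,v)])
print(len(u),u.min(),u.max(),v.min(),v.max());
t=P[P[:,2]>88];print(t.min(0),t.max(0),t.mean(0),np.percentile(P[:,2],[5,50,95]))
cv2.imwrite('pics/w1c.png',cv2.resize(s['img'][140:290,270:370],(400,600),interpolation=cv2.INTER_CUBIC))
for p in [(442,0)]: pass
E
```

```text
307 316 325 180 216
[ 537.7732189  -300.1578959    88.31939062] [ 617.09414476 -291.3638114   329.3712941 ] [ 552.05347551 -295.75173028   92.75513554] [89.94684    92.11198917 93.28594662]
```

View pics/w1c.png

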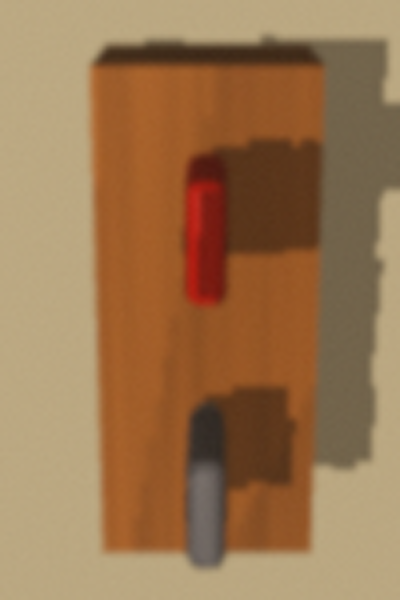

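Request:
apply_moves([
  {"yaw": 7},
  {"yaw": 7},
  {"yaw": 7},
  {"yaw": 7},
  {"yaw": 7},
])

```text
invalid input
```

```bash
python3 - <<'E'
from h import *
s=np.load('pics/wrist1.npz')
def w(x,y,z): return world(s,x/4+270-.4,y/4+140-.4,z=z)
print('red',w(206,240,92),w(207,182,92),w(206,301,92)); print('grey',w(207,515,92))
W=[w(93,65,50),w(323,62,50),w(312,550,50),w(104,550,50)];print(np.round(W,1),np.mean(W,0))
for i in range(4): d=W[(i+1)%4]-W[i]; print(np.linalg.norm(d).round(1),np.degrees(np.arctan2(d[1],d[0])).round(1))
E
```

```text
red [ 552.3431343  -296.17178467   92.        ] [ 564.8199714  -295.73188074   92.        ] [ 538.843682   -296.87277523   92.        ]
grey [ 487.95845477 -299.74221957   92.        ]
[[ 582.6 -267.4   50. ]
 [ 586.1 -322.    50. ]
 [ 456.2 -329.4   50. ]
 [ 453.1 -273.6   50. ]] [ 519.48396201 -298.1002474    50.        ]
54.7 -86.3
130.2 -176.7
56.0 93.2
129.7 2.7
```

Request:
apply_moves([
  {"dx": 0,"dy": 0,"dz": 0,"yaw": 7,"fingers": 1},
  {"dx": 0,"dy": 0,"dz": 0,"yaw": 7,"fingers": 1},
  {"dx": 0,"dy": 0,"dz": 0,"yaw": 7,"fingers": 1},
  {"dx": 0,"dy": 0,"dz": 0,"yaw": 7,"fingers": 1},
  {"dx": 0,"dy": 0,"dz": 0,"yaw": 7,"fingers": 1},
])

```text
time_s: 1.87
tcp_pos: [543.6, -300.8, 189.9]
tool_rot: [0.944, 0.331, -0.004, -0.002]
wrist_force: [-0.7, -0.6, -1.2]
width: 85.6
```

Request:
apply_moves([
  {"dx": 1,"dy": 1,"dz": 0,"yaw": 7.16,"fingers": 1},
  {"dx": 1,"dy": 1,"dz": 0,"yaw": 7.16,"fingers": 1},
  {"dx": 1,"dy": 1,"dz": 0,"yaw": 7.16,"fingers": 1},
  {"dx": 1,"dy": 1,"dz": 0,"yaw": 7.16,"fingers": 1},
  {"dx": 1,"dy": 1,"dz": 0,"yaw": 7.16,"fingers": 1},
])

```text
time_s: 2.28
tcp_pos: [543.1, -304.7, 193.8]
tool_rot: [0.796, 0.605, -0.005, 0.002]
wrist_force: [0.2, -0.2, -0.1]
width: 85.5
```

Request:
apply_moves([
  {"dx": 0,"dy": 0,"dz": 0,"yaw": 7.16,"fingers": 1},
  {"dx": 0,"dy": 0,"dz": 0,"yaw": 7.16,"fingers": 1},
  {"dx": 0,"dy": 0,"dz": 0,"yaw": 7.16,"fingers": 1},
  {"dx": 0,"dy": 0,"dz": 0,"yaw": 7.16,"fingers": 1},
  {"dx": 0,"dy": 0,"dz": 0,"yaw": 7.16,"fingers": 1},
])

```text
time_s: 2.7
tcp_pos: [537.6, -313.2, 197.5]
tool_rot: [0.572, 0.82, -0.007, 0.005]
wrist_force: [0.2, -0.3, 0.8]
width: 85.5
```

Request:
apply_moves([
  {"dx": 0,"dy": 0,"dz": 0,"yaw": 7.16,"fingers": 1},
  {"dx": 0,"dy": 0,"dz": 0,"yaw": 7.16,"fingers": 1},
  {"dx": 0,"dy": 0,"dz": 0,"yaw": 7.16,"fingers": 1},
  {"dx": 0,"dy": 0,"dz": 0,"yaw": 7.16,"fingers": 1},
  {"dx": 0,"dy": 0,"dz": 0,"yaw": 7.16,"fingers": 1},
])

```text
time_s: 3.12
tcp_pos: [531.5, -322.5, 201.0]
tool_rot: [0.292, 0.956, -0.009, 0.008]
wrist_force: [0.2, 0.3, 0.1]
width: 85.5
```

Request:
apply_moves([
  {"dx": 0,"dy": 0,"dz": 0,"yaw": 7.16,"fingers": 1},
  {"dx": 0,"dy": 0,"dz": 0,"yaw": 7.16,"fingers": 1},
  {"dx": 0,"dy": 0,"dz": 0,"yaw": 7.16,"fingers": 1},
  {"dx": 0,"dy": 0,"dz": 0,"yaw": 5,"fingers": 1},
  {"dx": 0,"dy": 0,"dz": 0,"yaw": 0,"fingers": 1},
])

```text
time_s: 3.53
tcp_pos: [524.8, -332.1, 203.5]
tool_rot: [0.063, 0.998, -0.01, 0.009]
wrist_force: [0.1, -0.7, 1.4]
width: 85.5
```

Request:
apply_moves([
  {"dx": 10,"dy": 13,"dz": -5,"yaw": 4,"fingers": 1},
  {"dx": 10,"dy": 13,"dz": -5,"yaw": 3.5,"fingers": 1},
  {"dx": 7,"dy": 9,"dz": -5,"yaw": 3,"fingers": 1},
  {"dx": 0,"dy": 0,"dz": 0,"yaw": 0,"fingers": 1},
  {"dx": 0,"dy": 0,"dz": 0,"yaw": 0,"fingers": 1},
])

```text
time_s: 3.95
tcp_pos: [550.0, -300.6, 188.8]
tool_rot: [-0.025, 1.0, -0.012, 0.01]
wrist_force: [1.2, -0.8, -0.4]
width: 85.2
```

```bash
cat >> h.py <<'E'
from scipy.spatial.transform import Rotation as Ro
def st():
    o=r.get_obs(); R=Ro.from_quat(o['tool_rot']).as_matrix()
    print('t',o['time_s'],'tcp',o['tcp_pos'].round(1),'yaw',np.degrees(np.arctan2(R[1,0],R[0,0])).round(2),'toolz',R[:,2].round(4),'F',o['wrist_force'].round(1),'M',o['wrist_torque'].round(2),'w',round(o['width'],1),'q7',o['q'][6].round(2)); return o,R
E
python3 - <<'E'
from h import *
s=snap('wrist','wrist2'); o,R=st()
cv2.imwrite('pics/w2c.png',cv2.resize(s['img'][100:350,220:420],(640,800),interpolation=cv2.INTER_CUBIC)[:600])
print(proj(s,[550.5,-296.7,92]),proj(s,[487,-300,92]))
E
```

```text
t 4.0 tcp [ 550.  -300.4  188.9] yaw -177.07 toolz [ 0.02   -0.0227 -0.9995] F [-0.2  0.2 -0.5] M [ 0.08 -0.01  0.01] w 85.4 q7 1.47
[327.47036076 203.02689195] [327.83548128 126.08450648]
```

View pics/wrist2.png

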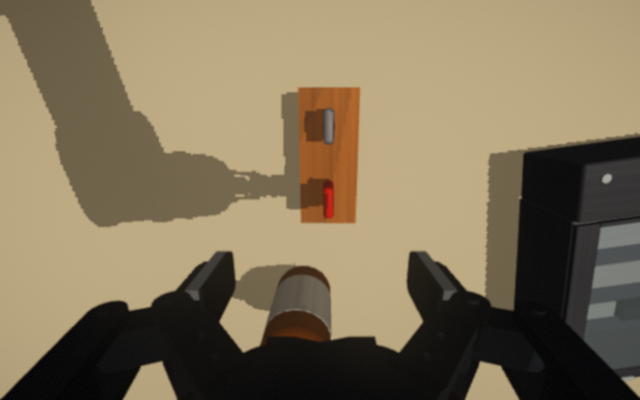

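```bash
python3 - <<'E'
from h import *
s=np.load('pics/wrist2.npz')
c=cv2.resize(s['img'][80:230,280:380],(400,600),interpolation=cv2.INTER_CUBIC);cv2.imwrite('pics/w2c.png',c)
E
```

```text
(no output)
```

View pics/w2c.png

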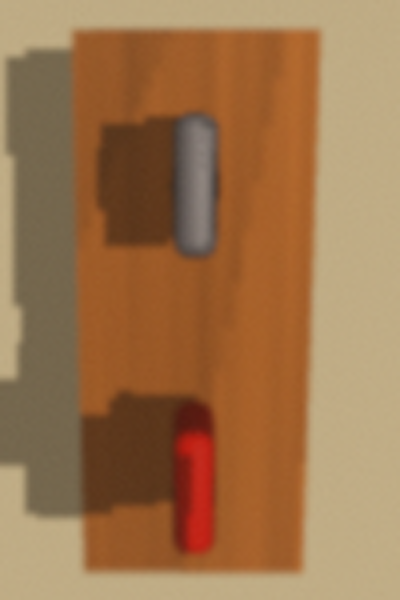

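Request:
apply_moves([
  {"dx": 0,"dy": 2,"dz": -25,"yaw": 0,"fingers": 0.6},
  {"dx": 0,"dy": 2,"dz": -25,"yaw": 0,"fingers": 0.5},
  {"dx": 0,"dy": 0,"dz": -25,"yaw": 0,"fingers": 0.5},
  {"dx": 0,"dy": 0,"dz": -20,"yaw": 0,"fingers": 0.5},
  {"dx": 0,"dy": 0,"dz": 0,"yaw": 0,"fingers": 0.5},
])

```text
time_s: 4.42
tcp_pos: [550.3, -298.7, 93.3]
tool_rot: [-0.021, 1.0, -0.014, 0.011]
wrist_force: [0.2, 0.3, -0.6]
width: 42.5
```

```bash
python3 - <<'E'
from h import *
s=snap('wrist','wrist3'); o,R=st();s=snap('scene','scene3')
E
```

```text
t 4.4667 tcp [ 551.1 -298.9   95.1] yaw -177.63 toolz [ 0.0251 -0.028  -0.9993] F [ 0.3 -0.4  0.3] M [ 0.04  0.02 -0.02] w 42.8 q7 1.36
```

View pics/wrist3.png

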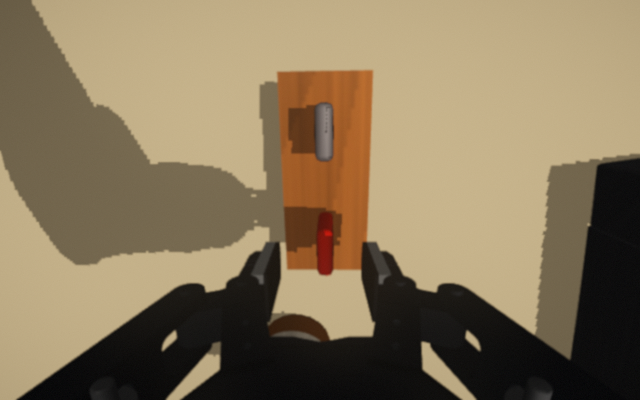

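Request:
apply_moves([
  {"dx": 0,"dy": 2,"dz": -13,"yaw": 0.5,"fingers": 0.5},
  {"dx": 0,"dy": 1,"dz": -13,"yaw": 0.4,"fingers": 0.5},
  {"dx": 0,"dy": 0,"dz": -12,"yaw": 0,"fingers": 0.5},
  {"dx": 0,"dy": 0,"dz": -4,"yaw": 0,"fingers": 0.5},
  {"dx": 0,"dy": 0,"dz": 0,"yaw": 0,"fingers": 0.5},
])

```text
time_s: 4.93
tcp_pos: [555.1, -296.8, 56.7]
tool_rot: [-0.028, 0.999, -0.016, 0.017]
wrist_force: [-0.5, -0.5, 0.4]
width: 42.9
```

```bash
python3 - <<'E'
from h import *
s=snap('wrist','wrist4'); o,R=st();o,R=st()
E
```

```text
t 4.9833 tcp [ 555.  -296.8   57. ] yaw -176.78 toolz [ 0.0352 -0.0317 -0.9989] F [ 0.1 -0.3  0. ] M [0.05 0.09 0.02] w 42.5 q7 1.32
t 4.9833 tcp [ 555.  -296.8   57. ] yaw -176.78 toolz [ 0.0352 -0.0317 -0.9989] F [ 0.1 -0.3  0. ] M [0.05 0.09 0.02] w 42.5 q7 1.32
```

View pics/wrist4.png

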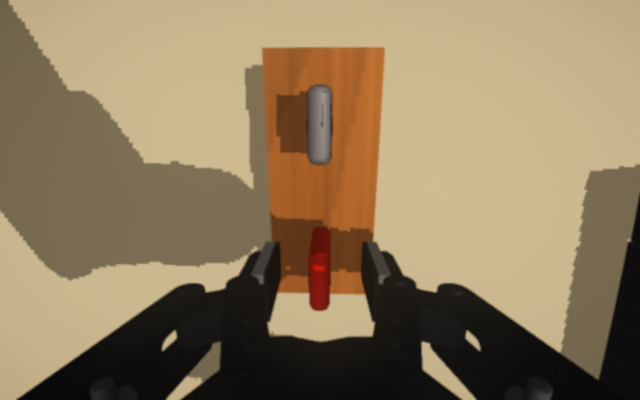

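Request:
apply_moves([
  {"dx": -4,"dy": 0,"dz": 0,"yaw": 0,"fingers": 0.5},
  {"dx": 0,"dy": 0,"dz": 0,"yaw": 0,"fingers": 0.0},
  {"dx": 0,"dy": 0,"dz": 0,"yaw": 0,"fingers": 0.0},
  {"dx": 0,"dy": 0,"dz": 0,"yaw": 0,"fingers": 0.0},
  {"dx": 0,"dy": 0,"dz": 0,"yaw": 0,"fingers": 0.0},
], grip_force=100)

```text
time_s: 5.4
tcp_pos: [551.3, -296.4, 58.5]
tool_rot: [-0.028, 0.999, -0.016, 0.018]
wrist_force: [1.1, 0.9, -1.1]
width: 7.6
```

```bash
python3 - <<'E'
from h import *
s=snap('wrist','wrist5'); o,R=st()
E
```

```text
t 5.45 tcp [ 551.3 -296.4   58.5] yaw -176.78 toolz [ 0.0368 -0.0316 -0.9988] F [-0.1  0.9  0.6] M [0.3  0.09 0.  ] w 7.7 q7 1.32
```

View pics/wrist5.png

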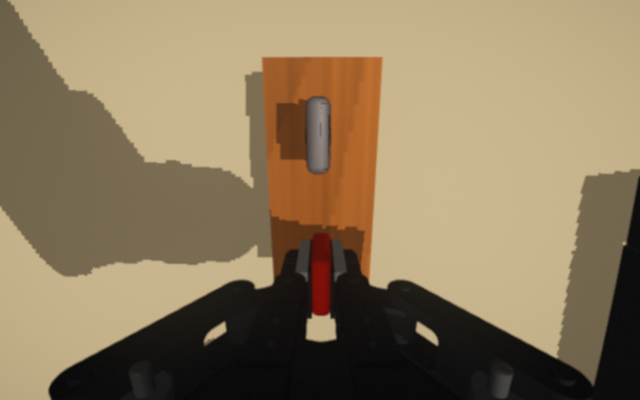

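Request:
apply_moves([
  {"dx": 0,"dy": 0,"dz": 12,"yaw": 0,"fingers": 0.0},
  {"dx": 0,"dy": 0,"dz": 18,"yaw": 0,"fingers": 0.0},
  {"dx": 0,"dy": 0,"dz": 22,"yaw": 0,"fingers": 0.0},
  {"dx": 0,"dy": 0,"dz": 28,"yaw": 0,"fingers": 0.0},
  {"dx": 0,"dy": 0,"dz": 35,"yaw": 0,"fingers": 0.0},
])

```text
time_s: 5.87
tcp_pos: [547.7, -295.9, 173.2]
tool_rot: [-0.029, 0.999, -0.014, 0.013]
wrist_force: [-0.1, -1.4, 0.4]
width: 7.8
```

```bash
python3 - <<'E'
from h import *
s=snap('wrist','wrist6'); o,R=st()
E
```

```text
t 5.9167 tcp [ 551.3 -295.7  181.5] yaw -176.68 toolz [ 0.037  -0.03   -0.9989] F [3.3 1.4 5.4] M [ 0.02 -0.23 -0.01] w 7.8 q7 1.45
```

View pics/wrist6.png

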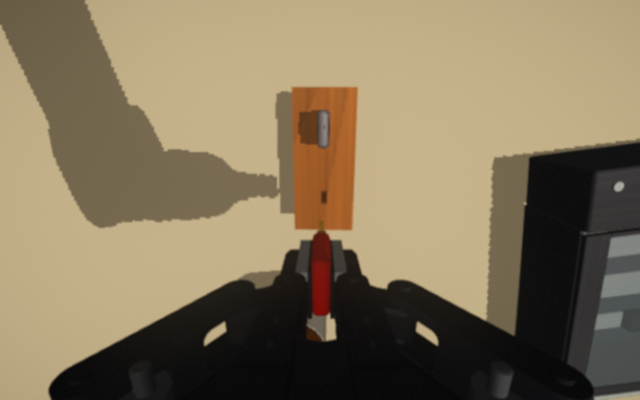

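Request:
apply_moves([
  {"dx": -5,"dy": 41,"dz": 0,"yaw": 1,"fingers": 0.0},
  {"dx": -5,"dy": 41,"dz": 0,"yaw": 1,"fingers": 0.0},
  {"dx": -5,"dy": 41,"dz": 0,"yaw": 1,"fingers": 0.0},
  {"dx": -5,"dy": 41,"dz": 0,"yaw": 1,"fingers": 0.0},
  {"dx": -5,"dy": 41,"dz": 0,"yaw": 1,"fingers": 0.0},
])

```text
time_s: 6.33
tcp_pos: [528.1, -98.0, 189.2]
tool_rot: [-0.063, 0.998, -0.019, 0.025]
wrist_force: [0.9, -0.2, 0.1]
width: 8.2
```

Request:
apply_moves([
  {"dx": -5,"dy": 41,"dz": 0,"yaw": 1,"fingers": 0.0},
  {"dx": -5,"dy": 41,"dz": 0,"yaw": 1,"fingers": 0.0},
  {"dx": -5,"dy": 41,"dz": 0,"yaw": 1,"fingers": 0.0},
  {"dx": -5,"dy": 30,"dz": 0,"yaw": 0,"fingers": 0.0},
  {"dx": 0,"dy": 0,"dz": 0,"yaw": 0,"fingers": 0.0},
])

```text
time_s: 6.75
tcp_pos: [505.9, 67.6, 195.7]
tool_rot: [-0.096, 0.995, -0.017, 0.031]
wrist_force: [-0.2, -0.6, 0.5]
width: 7.7
```

```bash
python3 - <<'E'
from h import *
s=snap('wrist','wrist7'); o,R=st()
print(proj(s,[495.4,98.3,87]))
E
```

```text
t 6.8 tcp [506.5  65.  195.5] yaw -168.97 toolz [ 0.0639 -0.0306 -0.9975] F [-0.9 -0.4 -0.4] M [0.   0.1  0.02] w 7.5 q7 0.91
[362.0135525  189.46532936]
```

View pics/wrist7.png

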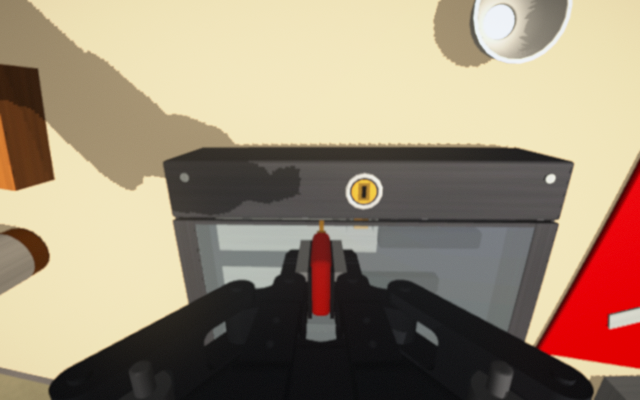

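```bash
python3 - <<'E'
from h import *
s=np.load('pics/wrist7.npz')
c=cv2.resize(s['img'][165:265,290:395],(630,600),interpolation=cv2.INTER_CUBIC);cv2.imwrite('pics/w7c.png',c)
E
```

```text
(no output)
```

View pics/w7c.png

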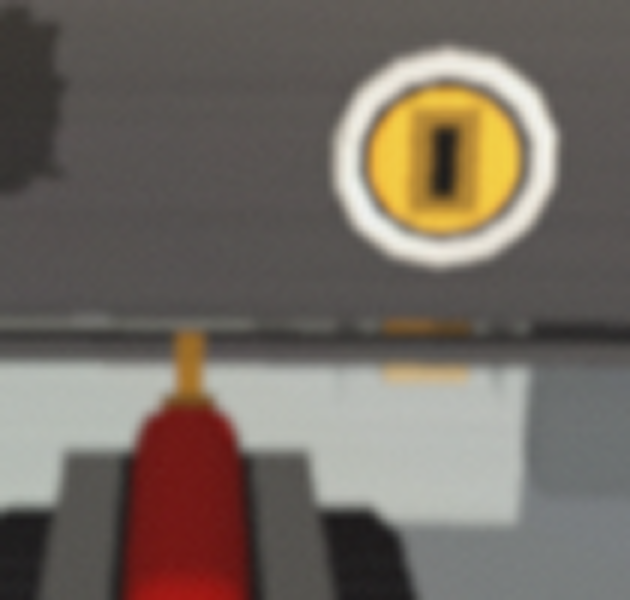

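```bash
cat >> h.py <<'E'
Rg=Ro.from_quat([-0.028,0.9994,-0.016,0.018]).as_matrix()
Pg=np.array([551.3,-296.4,58.5])
yb=np.radians(3.0)
Kb=np.array([[np.cos(yb),-np.sin(yb),0],[np.sin(yb),np.cos(yb),0],[0,0,1.]])
HEAD=np.array([550.3,-296.4,75.])
def key(tcp,R,head=HEAD):
    # returns fn mapping key-frame pts -> world, key rotation
    KR=R@Rg.T@Kb; H=tcp+R@Rg.T@(head-Pg)
    return (lambda p: H+KR@np.array(p,float)),KR
E
python3 - <<'E'
from h import *
s=np.load('pics/wrist7.npz')
tcp=np.array([506.5,65,195.5]);R=Ro.from_quat([-0.096,0.995,-0.017,0.031]).as_matrix()
lk=world(s,363.7,190.8,z=87);print('lock',lk)
for hx in(548.8,550.3,551.8):
    f,KR=key(tcp,R,np.array([hx,-296.4,75])); print(hx,'tipw',f([0,0,-60]).round(1),'head',f([0,0,0]).round(1),'kz',KR[:,2].round(3),'yaw',np.degrees(np.arctan2(KR[1,0],KR[0,0])))
    for n,p in dict(tip=(0,0,-60),tipn=(-5,0,-55),top_n=(-14,0,17),sh=(-10.5,0,-20)).items():
        q=proj(s,f(p)); print(n,((q-[290,165]+.4)*6).round(0))
d=world(s,*(np.array([452,125])/6+[289.6,164.6]),z=83)-world(s,*(np.array([440,195])/6+[289.6,164.6]),z=83);print(d,np.degrees(np.arctan2(d[1],d[0])))
E
```

```text
lock [496.28986649 100.03319743  87.        ]
548.8 tipw [505.1  64.6 152. ] head [503.6  64.7 211.9] kz [-0.024  0.002  1.   ] yaw 10.832044479690921
tip [175. 335.]
tipn [173. 308.]
top_n [130. 548.]
sh [157. 386.]
550.3 tipw [506.6  64.8 152. ] head [505.1  64.9 212. ] kz [-0.024  0.002  1.   ] yaw 10.832044479690921
tip [174. 347.]
tipn [173. 321.]
top_n [129. 568.]
sh [156. 402.]
551.8 tipw [508.  65. 152.] head [506.6  65.1 212. ] kz [-0.024  0.002  1.   ] yaw 10.832044479690921
tip [174. 359.]
tipn [172. 334.]
top_n [128. 587.]
sh [156. 417.]
[-1.09350481e+01 -8.33361104e-01  5.68434189e-14] -175.64190717136287
```

Request:
apply_moves([
  {"dx": -5,"dy": 18,"dz": -20,"yaw": 0,"fingers": 0.0},
  {"dx": -5,"dy": 15,"dz": -20,"yaw": 0.4,"fingers": 0.0},
  {"dx": 0,"dy": 0,"dz": 0,"yaw": 0,"fingers": 0.0},
  {"dx": 0,"dy": 0,"dz": 0,"yaw": 0,"fingers": 0.0},
  {"dx": 0,"dy": 0,"dz": 0,"yaw": 0,"fingers": 0.0},
])

```text
time_s: 7.22
tcp_pos: [499.1, 95.1, 157.5]
tool_rot: [-0.097, 0.995, -0.02, 0.033]
wrist_force: [0.6, 0.2, 0.2]
width: 7.7
```

```bash
python3 - <<'E'
from h import *
o,R=st(); s=snap('wrist','wrist8'); o2,R2=st(); s2=snap('top','top8');s3=snap('scene','scene8')
np.savez('pics/st8.npz',tcp=o['tcp_pos'],R=R)
c=cv2.resize(s['img'][165:265,270:375],(630,600),interpolation=cv2.INTER_CUBIC);cv2.imwrite('pics/w8c.png',c)
f,KR=key(o['tcp_pos'],R); print(f([0,0,-60]),KR[:,2],np.degrees(np.arctan2(KR[1,0],KR[0,0])))
print(s['rvec'],s['tvec'])
E
```

```text
t 7.2167 tcp [499.1  95.1 157.5] yaw -168.75 toolz [ 0.0693 -0.0341 -0.997 ] F [0.6 0.2 0.2] M [-0.02  0.11  0.02] w 7.7 q7 0.79
t 7.2667 tcp [499.4  94.8 157.7] yaw -168.8 toolz [ 0.0698 -0.0342 -0.997 ] F [ 0.1  0.7 -0.7] M [-0.02  0.09  0.01] w 7.6 q7 0.79
[499.36917918  94.60974749 113.97995484] [-0.02858474  0.00856646  0.99955467] 10.977510382483928
[-1.81598365 -2.22319763 -0.33676759] [   9.47804417 -504.75001788  135.41397483]
```

View pics/w8c.png

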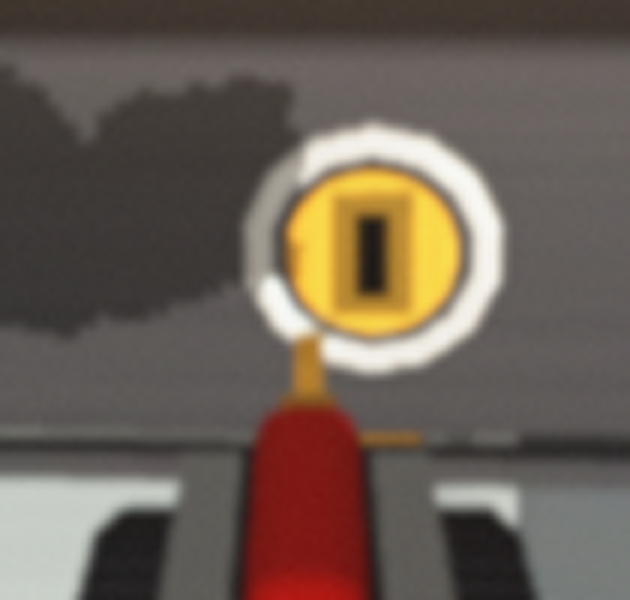

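View pics/scene8.png

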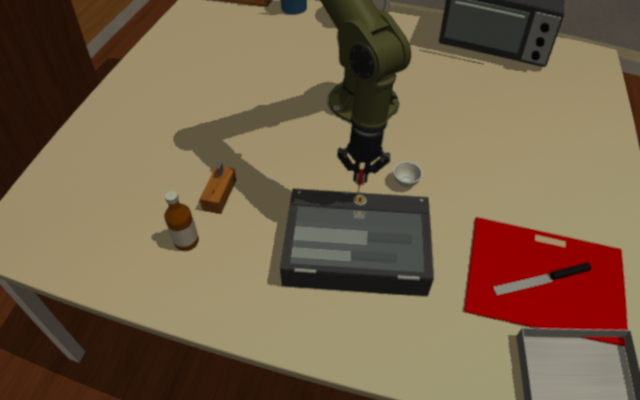

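```bash
python3 - <<'E'
from h import *
s=np.load('pics/wrist8.npz');t=np.load('pics/st8.npz');tcp,R=t['tcp'],t['R']
off=np.array([269.6,164.6])
print('lock',world(s,*(np.array([373,250])/6+off),z=87), world(s,*(np.array([373,250])/6+off),z=84))
f,KR=key(tcp,R)
for n,p in dict(tip=(0,0,-60),tipn=(-5,0,-55),top_n=(-14,0,17),sh=(-10.5,0,-20),headlow=(-14,0,-17)).items():
    print(n,((proj(s,f(p))-off)*6).round(0))
# camera in tool frame: compare snapshots
Rc,_=cv2.Rodrigues(s['rvec']);C=-Rc.T@s['tvec'];print('cam in tool',R.T@(C-tcp),Ro.from_matrix(Rc@R).as_rotvec())
for n,p in (('wrist5',([551.3,-296.4,58.5],[-0.028,.9994,-.016,.018])),):
    s5=np.load('pics/'+n+'.npz');Rc,_=cv2.Rodrigues(s5['rvec']);C=-Rc.T@s5['tvec'];R5=Ro.from_quat(p[1]).as_matrix();print(R5.T@(C-p[0]),Ro.from_matrix(Rc@R5).as_rotvec())
    c=cv2.resize(s5['img'][165:365,270:375],(315,600),interpolation=cv2.INTER_CUBIC);cv2.imwrite('pics/w5c.png',c)
    f,KR=key(np.array(p[0]),R5)
    for n,p in dict(top_n=(-14,0,17),top_f=(14,0,17),headlow=(-14,0,-17)).items(): print(n,((proj(s5,f(p))-off)*3).round(0))
s4=s;c=cv2.resize(s4['img'][165:365,270:375],(315,600),interpolation=cv2.INTER_CUBIC);cv2.imwrite('pics/w8d.png',np.hstack([cv2.imread('pics/w5c.png'),c]))
E
```

```text
lock [496.34230107 100.06541555  87.        ] [497.41004157 100.25339215  84.        ]
tip [317. 347.]
tipn [316. 321.]
top_n [288. 569.]
sh [306. 402.]
headlow [305. 378.]
cam in tool [  68.58465037    0.33454864 -143.06994392] [ 0.21791506  0.21849545 -1.56026687]
[  68.62775749    0.58679461 -143.11269724] [ 0.21753179  0.21894453 -1.56072654]
top_n [143. 285.]
top_f [143. 454.]
headlow [151. 189.]
```

View pics/w8d.png

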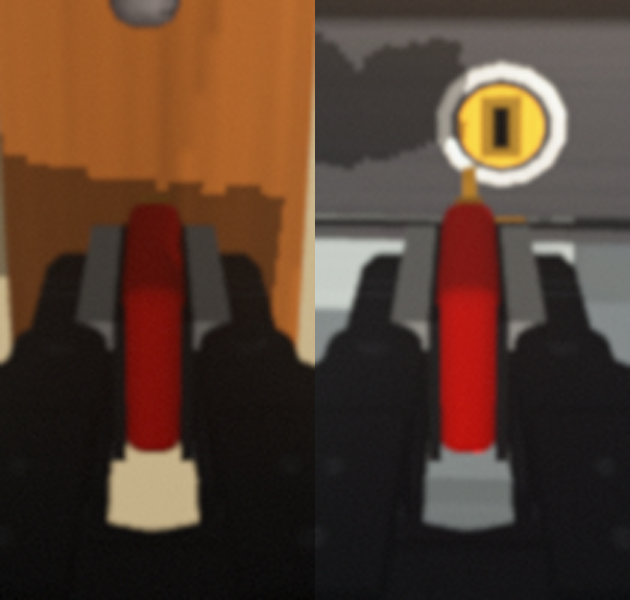

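Request:
apply_moves([
  {"dx": -3,"dy": 6.5,"dz": 0,"yaw": 0,"fingers": 0.0},
  {"dx": 0,"dy": 0,"dz": -16,"yaw": 0,"fingers": 0.0},
  {"dx": 0,"dy": 0,"dz": 0,"yaw": 0,"fingers": 0.0},
  {"dx": 0,"dy": 0,"dz": 0,"yaw": 0,"fingers": 0.0},
  {"dx": 0,"dy": 0,"dz": 0,"yaw": 0,"fingers": 0.0},
])

```text
time_s: 7.78
tcp_pos: [497.9, 100.6, 143.9]
tool_rot: [-0.094, 0.995, -0.02, 0.035]
wrist_force: [0.4, -1.0, -0.7]
width: 8.1
```

```bash
cat > look.py <<'E'
import sys
from h import *
n=sys.argv[1]
o,R=st(); s=snap('wrist','wrist'+n); np.savez('pics/st%s.npz'%n,tcp=o['tcp_pos'],R=R)
c=cv2.resize(s['img'][165:265,270:375],(630,600),interpolation=cv2.INTER_CUBIC);cv2.imwrite('pics/w%sc.png'%n,c)
f,KR=key(o['tcp_pos'],R); print('tip',f([0,0,-60]).round(1),'head',f([0,0,0]).round(1),'kz',KR[:,2].round(3),'kyaw',np.degrees(np.arctan2(KR[1,0],KR[0,0])).round(1))
off=np.array([269.6,164.6])
for nm,p in dict(tip=(0,0,-60),tipn=(-5,0,-55),sh=(-10.5,0,-20)).items(): print(nm,((proj(s,f(p))-off)*6).round(0))
E
python3 look.py 9
```

```text
t 7.7833 tcp [497.9 100.6 143.9] yaw -169.13 toolz [ 0.0732 -0.0337 -0.9967] F [ 0.4 -1.  -0.7] M [0.06 0.06 0.01] w 8.1 q7 0.75
tip [498.3 100.1 100.4] head [496.3 100.6 160.4] kz [-0.033  0.008  0.999] kyaw 10.6
tip [317. 346.]
tipn [316. 320.]
sh [305. 401.]
```

View pics/w9c.png

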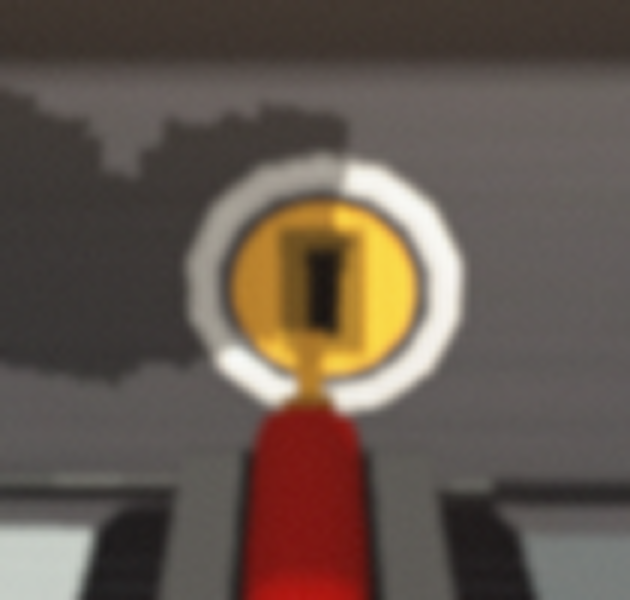

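```bash
python3 - <<'E'
from h import *
s=np.load('pics/wrist9.npz');off=np.array([269.6,164.6])
print(world(s,*(np.array([325,284])/6+off),z=87))
t=np.load('pics/st9.npz');f,KR=key(t['tcp'],t['R'])
print([((proj(s,world(s,*(np.array([325,284])/6+off),z=87)+np.array(d))-off)*6).round() for d in([5,1,0],[-5,-1,0])])
E
```

```text
[495.94339437 100.08613313  87.        ]
[array([325., 323.]), array([325., 244.])]
```

Request:
apply_moves([
  {"dx": -2.3,"dy": 1,"dz": 0,"yaw": 0.4,"fingers": 0.0},
  {"dx": 0,"dy": 0,"dz": -7,"yaw": 0,"fingers": 0.0},
  {"dx": 0,"dy": 0,"dz": 0,"yaw": 0,"fingers": 0.0},
  {"dx": 0,"dy": 0,"dz": 0,"yaw": 0,"fingers": 0.0},
  {"dx": 0,"dy": 0,"dz": 0,"yaw": 0,"fingers": 0.0},
])

```text
time_s: 8.25
tcp_pos: [496.0, 102.3, 137.9]
tool_rot: [-0.098, 0.994, -0.02, 0.036]
wrist_force: [0.5, 0.3, -0.5]
width: 7.5
```

```bash
python3 look.py 10
```

```text
t 8.25 tcp [496.  102.3 137.9] yaw -168.68 toolz [ 0.0758 -0.0325 -0.9966] F [ 0.5  0.3 -0.5] M [ 0.07  0.1  -0.03] w 7.5 q7 0.73
tip [496.5 101.8  94.4] head [494.4 102.2 154.3] kz [-0.035  0.007  0.999] kyaw 11.0
tip [317. 346.]
tipn [316. 320.]
sh [306. 401.]
```

View pics/w10c.png

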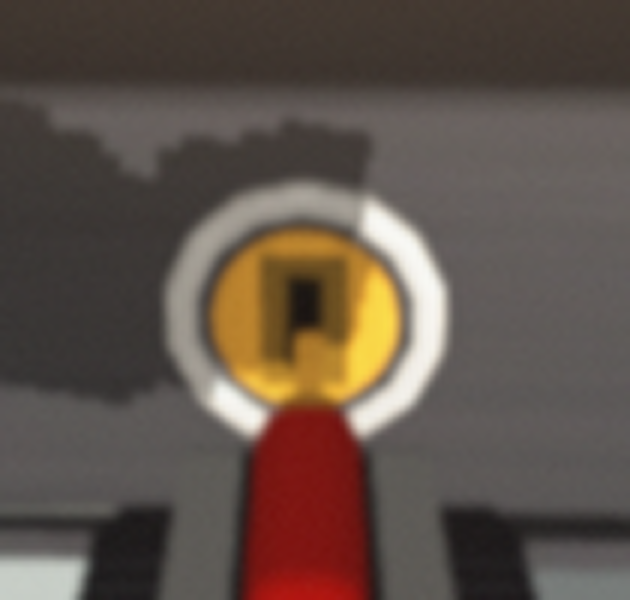

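```bash
python3 - <<'E'
from h import *
s=np.load('pics/wrist10.npz');off=np.array([269.6,164.6])
print(world(s,*(np.array([306,311.5])/6+off),z=87))
f,KR=key(np.load('pics/st10.npz')['tcp'],np.load('pics/st10.npz')['R'])
# apparent tip when at keyway centre
E
```

```text
[495.68856841 100.00259907  87.        ]
```

Request:
apply_moves([
  {"dx": -0.8,"dy": -0.8,"dz": 0,"yaw": 0,"fingers": 0.0},
  {"dx": 0,"dy": 0,"dz": -4,"yaw": 0,"fingers": 0.0},
  {"dx": 0,"dy": 0,"dz": -4,"yaw": 0,"fingers": 0.0},
  {"dx": 0,"dy": 0,"dz": -2,"yaw": 0,"fingers": 0.0},
  {"dx": 0,"dy": 0,"dz": -2,"yaw": 0,"fingers": 0.0},
])

```text
time_s: 8.72
tcp_pos: [495.5, 101.5, 125.2]
tool_rot: [-0.098, 0.994, -0.02, 0.037]
wrist_force: [0.3, -0.2, -0.2]
width: 7.4
```

```bash
python3 look.py 11
```

```text
t 8.7167 tcp [495.5 101.5 125.2] yaw -168.7 toolz [ 0.0767 -0.0323 -0.9965] F [ 0.3 -0.2 -0.2] M [-0.01  0.12  0.03] w 7.4 q7 0.71
tip [496.  101.   81.7] head [493.9 101.5 141.7] kz [-0.036  0.007  0.999] kyaw 11.0
tip [317. 346.]
tipn [316. 320.]
sh [306. 401.]
```

View pics/w11c.png

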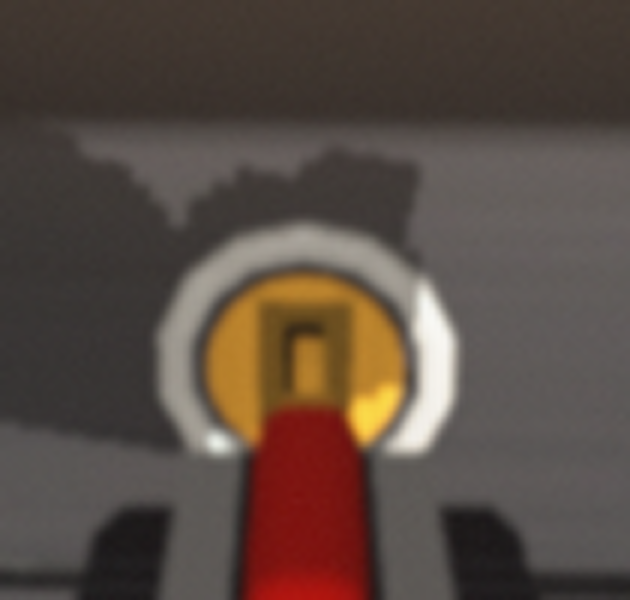

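Request:
apply_moves([
  {"dx": 0,"dy": -0.6,"dz": -2,"yaw": 0,"fingers": 0.0},
  {"dx": 0,"dy": 0,"dz": -3,"yaw": 0,"fingers": 0.0},
  {"dx": 0.2,"dy": 0,"dz": -3,"yaw": 0,"fingers": 0.0},
  {"dx": 0.2,"dy": 0,"dz": -3,"yaw": 0,"fingers": 0.0},
  {"dx": 0,"dy": 0,"dz": 0,"yaw": 0,"fingers": 0.0},
])

```text
time_s: 9.18
tcp_pos: [494.6, 100.5, 112.5]
tool_rot: [-0.098, 0.994, -0.02, 0.035]
wrist_force: [-1.4, -0.1, 1.8]
width: 7.8
```

```bash
python3 look.py 12
```

```text
t 9.1833 tcp [494.6 100.5 112.5] yaw -168.69 toolz [ 0.0743 -0.0335 -0.9967] F [-1.4 -0.1  1.8] M [-0.16  0.46 -0.04] w 7.8 q7 0.69
tip [495.1 100.   69. ] head [493.1 100.5 129. ] kz [-0.034  0.008  0.999] kyaw 11.0
tip [317. 346.]
tipn [316. 320.]
sh [305. 401.]
```

View pics/w12c.png

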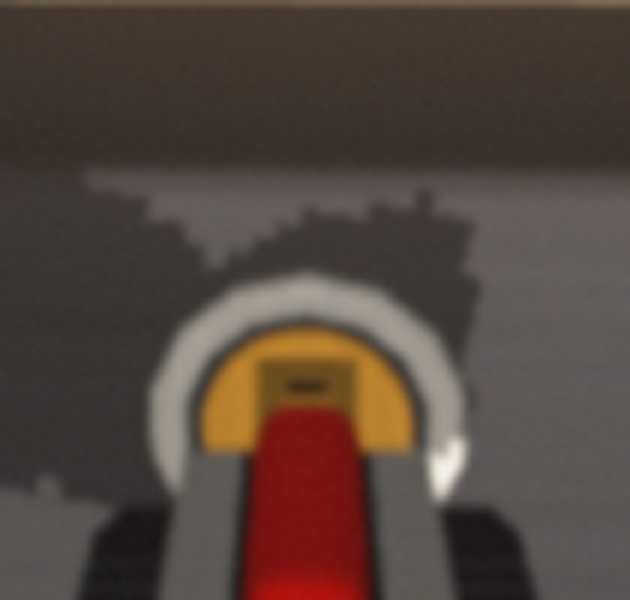

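Request:
apply_moves([
  {"dx": 0,"dy": 0,"dz": -4,"yaw": 0,"fingers": 0.0},
  {"dx": 0,"dy": 0,"dz": -4,"yaw": 0,"fingers": 0.0},
  {"dx": 0,"dy": 0,"dz": -4,"yaw": 0,"fingers": 0.0},
  {"dx": 0,"dy": 0,"dz": -4,"yaw": 0,"fingers": 0.0},
  {"dx": 0,"dy": 0,"dz": 0,"yaw": 0,"fingers": 0.0},
])

```text
time_s: 9.65
tcp_pos: [495.0, 100.5, 96.3]
tool_rot: [-0.098, 0.994, -0.021, 0.036]
wrist_force: [1.4, -1.2, -2.6]
width: 7.6
```

```bash
python3 look.py 13
```

```text
t 9.65 tcp [495.  100.5  96.3] yaw -168.7 toolz [ 0.0755 -0.0341 -0.9966] F [ 1.4 -1.2 -2.6] M [0.07 0.01 0.  ] w 7.6 q7 0.65
tip [495.5 100.   52.8] head [493.4 100.5 112.8] kz [-0.035  0.009  0.999] kyaw 11.0
tip [318. 346.]
tipn [317. 320.]
sh [306. 401.]
```

View pics/w13c.png

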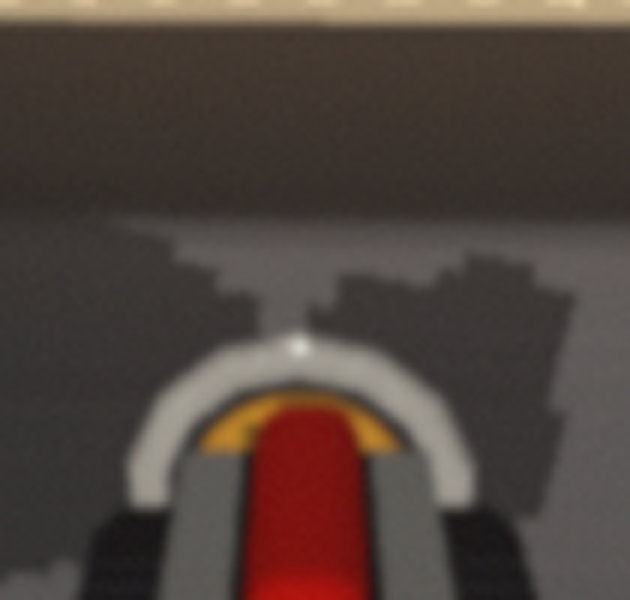

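Request:
apply_moves([
  {"dx": 0,"dy": 0,"dz": -2,"yaw": 0,"fingers": 0.0},
  {"dx": 0,"dy": 0,"dz": -2,"yaw": 0,"fingers": 0.0},
  {"dx": 0,"dy": 0,"dz": -2,"yaw": 0,"fingers": 0.0},
  {"dx": 0,"dy": 0,"dz": -1,"yaw": 0,"fingers": 0.0},
  {"dx": 0,"dy": 0,"dz": -1,"yaw": 0,"fingers": 0.0},
])

```text
time_s: 10.12
tcp_pos: [495.3, 100.6, 94.7]
tool_rot: [-0.097, 0.994, -0.024, 0.039]
wrist_force: [-3.4, -1.8, 11.0]
width: 7.5
```

```bash
python3 look.py 14; python3 -c "
from h import *
s=snap('top','top14');s=snap('scene','scene14');cv2.imwrite('pics/s14c.png',cv2.resize(s['img'][130:250,280:440],(800,600),interpolation=cv2.INTER_CUBIC))"
```

```text
t 10.1167 tcp [495.3 100.6  94.7] yaw -168.7 toolz [ 0.0816 -0.0406 -0.9958] F [-3.4 -1.8 11. ] M [-0.39  1.02 -0.1 ] w 7.5 q7 0.64
tip [496.1  99.8  51.2] head [493.7 100.7 111.1] kz [-0.041  0.015  0.999] kyaw 11.0
tip [317. 346.]
tipn [316. 320.]
sh [306. 401.]
```

View pics/s14c.png

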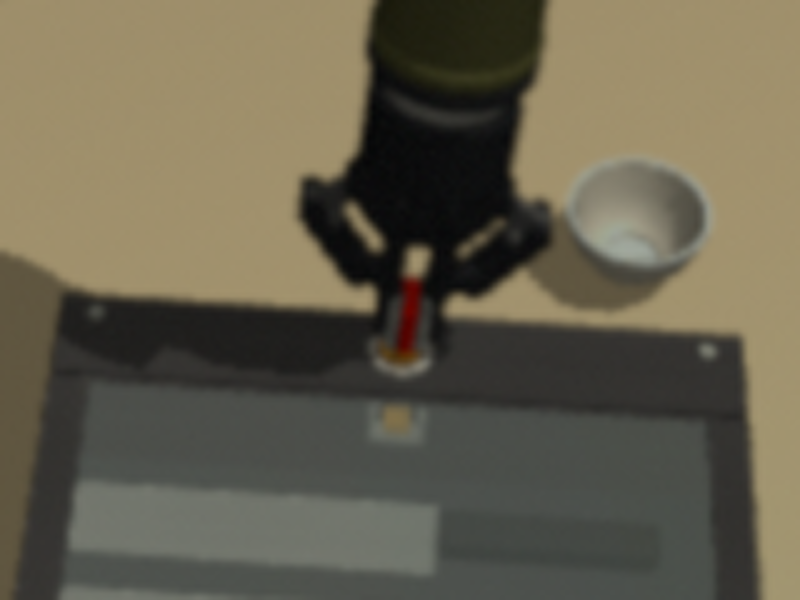

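View pics/w14c.png

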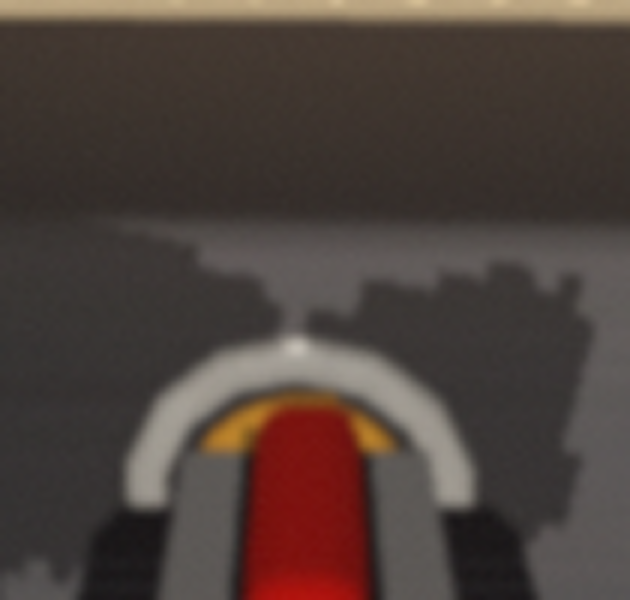

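Request:
apply_moves([
  {"dx": 0,"dy": 0,"dz": -1.5,"yaw": 2,"fingers": 0.0},
  {"dx": 0.5,"dy": 0,"dz": -1.5,"yaw": -2,"fingers": 0.0},
  {"dx": 0.5,"dy": 0,"dz": -2,"yaw": -2,"fingers": 0.0},
  {"dx": 0,"dy": 0,"dz": -1.5,"yaw": 2,"fingers": 0.0},
  {"dx": 0,"dy": 0,"dz": 0,"yaw": 0,"fingers": 0.0},
])

```text
time_s: 10.68
tcp_pos: [495.4, 100.8, 95.2]
tool_rot: [-0.097, 0.994, -0.028, 0.041]
wrist_force: [-0.5, -0.4, -5.9]
width: 7.6
```

```bash
python3 look.py 15
```

```text
t 10.6833 tcp [495.4 100.8  95.2] yaw -168.71 toolz [ 0.087  -0.048  -0.9951] F [-0.5 -0.4 -5.9] M [ 0.25  0.49 -0.06] w 7.6 q7 0.63
tip [496.4  99.7  51.7] head [493.6 101.  111.6] kz [-0.046  0.022  0.999] kyaw 11.0
tip [318. 347.]
tipn [317. 321.]
sh [306. 402.]
```

Request:
apply_moves([
  {"dx": 0,"dy": 0,"dz": -0.5,"yaw": -3,"fingers": 0.0},
  {"dx": 0,"dy": 0,"dz": -0.5,"yaw": -4,"fingers": 0.0},
  {"dx": 0,"dy": 0,"dz": -0.5,"yaw": -4,"fingers": 0.0},
  {"dx": 0,"dy": 0,"dz": -0.5,"yaw": -4,"fingers": 0.0},
  {"dx": 0,"dy": 0,"dz": -0.5,"yaw": -4,"fingers": 0.0},
])

```text
time_s: 11.15
tcp_pos: [495.8, 100.9, 95.1]
tool_rot: [0.076, 0.996, -0.035, 0.037]
wrist_force: [-4.4, -1.6, 9.6]
width: 7.9
```

```bash
python3 look.py 16
```

```text
t 11.15 tcp [495.8 100.9  95.1] yaw 171.42 toolz [ 0.0686 -0.0754 -0.9948] F [-4.4 -1.6  9.6] M [-0.17  0.85 -0.04] w 7.9 q7 0.34
tip [496.5  99.5  51.6] head [494.2 101.8 111.5] kz [-0.039  0.038  0.999] kyaw -8.9
tip [315. 348.]
tipn [314. 322.]
sh [303. 403.]
```

View pics/w16c.png

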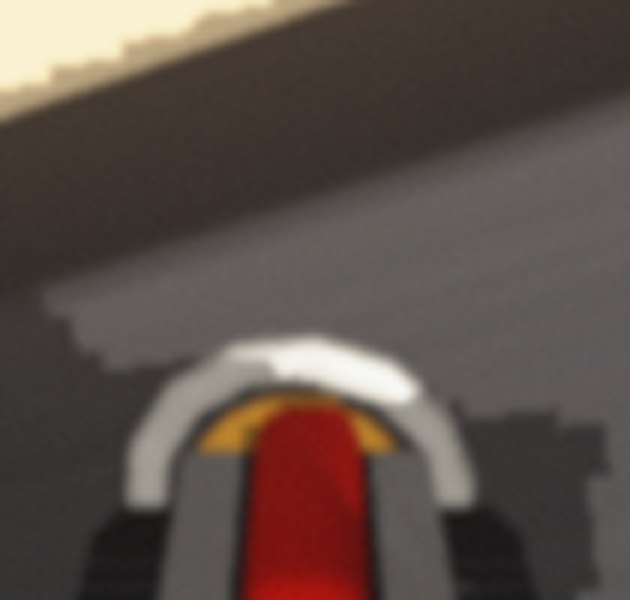

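Request:
apply_moves([
  {"dx": 0.5,"dy": -0.5,"dz": 0,"yaw": -5,"fingers": 0.0},
  {"dx": 0.5,"dy": -0.5,"dz": 0,"yaw": -5,"fingers": 0.0},
  {"dx": 0.5,"dy": -0.5,"dz": 0,"yaw": -5,"fingers": 0.0},
  {"dx": 0,"dy": 0,"dz": 0,"yaw": -5,"fingers": 0.0},
  {"dx": 0,"dy": 0,"dz": 0,"yaw": -5,"fingers": 0.0},
])

```text
time_s: 11.62
tcp_pos: [496.3, 100.8, 95.2]
tool_rot: [0.301, 0.952, -0.042, 0.028]
wrist_force: [-0.4, -2.5, 2.0]
width: 7.4
```

```bash
python3 look.py 17
```

```text
t 11.6167 tcp [496.3 100.8  95.2] yaw 145.11 toolz [ 0.0278 -0.0959 -0.995 ] F [-0.4 -2.5  2. ] M [-0.1   0.29  0.01] w 7.4 q7 -0.01
tip [496.3  99.3  51.7] head [495.2 102.3 111.7] kz [-0.018  0.049  0.999] kyaw -35.2
tip [312. 351.]
tipn [311. 325.]
sh [299. 407.]
```

View pics/w17c.png

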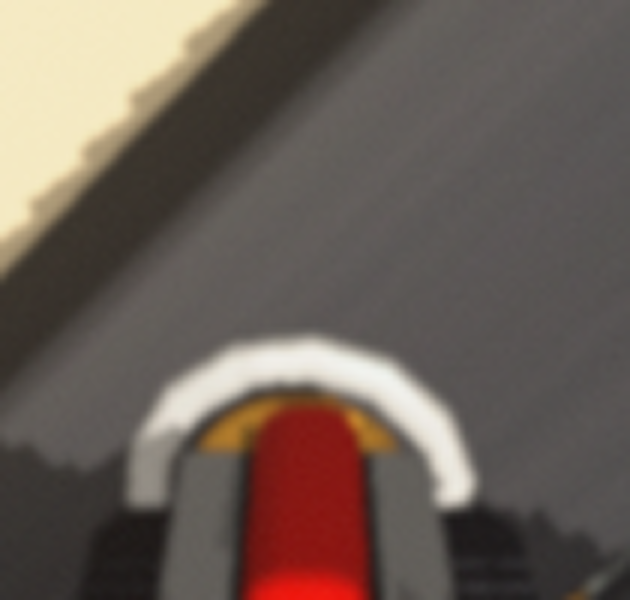

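Request:
apply_moves([
  {"dx": 0,"dy": -0.3,"dz": 0,"yaw": -5,"fingers": 0.0},
  {"dx": 0,"dy": -0.3,"dz": 0,"yaw": -5,"fingers": 0.0},
  {"dx": 0,"dy": -0.3,"dz": -0.3,"yaw": -5,"fingers": 0.0},
  {"dx": 0,"dy": -0.3,"dz": -0.3,"yaw": -5,"fingers": 0.0},
  {"dx": 0,"dy": 0,"dz": 0,"yaw": -5,"fingers": 0.0},
])

```text
time_s: 12.08
tcp_pos: [496.7, 100.6, 95.2]
tool_rot: [0.505, 0.862, -0.046, 0.018]
wrist_force: [-1.3, -1.8, 0.8]
width: 7.3
```

```bash
python3 look.py 18
```

```text
t 12.0833 tcp [496.7 100.6  95.2] yaw 119.42 toolz [-0.0151 -0.0981 -0.9951] F [-1.3 -1.8  0.8] M [-0.11  0.17  0.07] w 7.3 q7 -0.35
tip [496.1  99.2  51.7] head [496.3 102.3 111.7] kz [0.004 0.051 0.999] kyaw -60.9
tip [311. 354.]
tipn [310. 329.]
sh [298. 411.]
```

Request:
apply_moves([
  {"dx": 0,"dy": -0.3,"dz": 0,"yaw": -5,"fingers": 0.0},
  {"dx": 0,"dy": -0.3,"dz": 0,"yaw": -5,"fingers": 0.0},
  {"dx": 0,"dy": -0.3,"dz": -0.3,"yaw": -4,"fingers": 0.0},
  {"dx": 0,"dy": 0,"dz": -0.3,"yaw": -4,"fingers": 0.0},
  {"dx": 0,"dy": 0,"dz": 0,"yaw": -3,"fingers": 0.0},
])

```text
time_s: 12.55
tcp_pos: [496.9, 100.3, 95.2]
tool_rot: [0.654, 0.755, -0.048, 0.01]
wrist_force: [-2.9, -0.3, 2.0]
width: 7.8
```

```bash
python3 look.py 19;python3 -c "
from h import *
s=snap('scene','scene19');cv2.imwrite('pics/s19c.png',cv2.resize(s['img'][130:250,280:440],(800,600),interpolation=cv2.INTER_CUBIC))"
```

```text
t 12.55 tcp [496.9 100.3  95.2] yaw 98.37 toolz [-0.0484 -0.0858 -0.9951] F [-2.9 -0.3  2. ] M [-0.04  0.2   0.08] w 7.8 q7 -0.61
tip [495.9  99.3  51.8] head [497.1 102.1 111.7] kz [0.021 0.046 0.999] kyaw -81.9
tip [312. 357.]
tipn [311. 332.]
sh [299. 415.]
```

View pics/s19c.png

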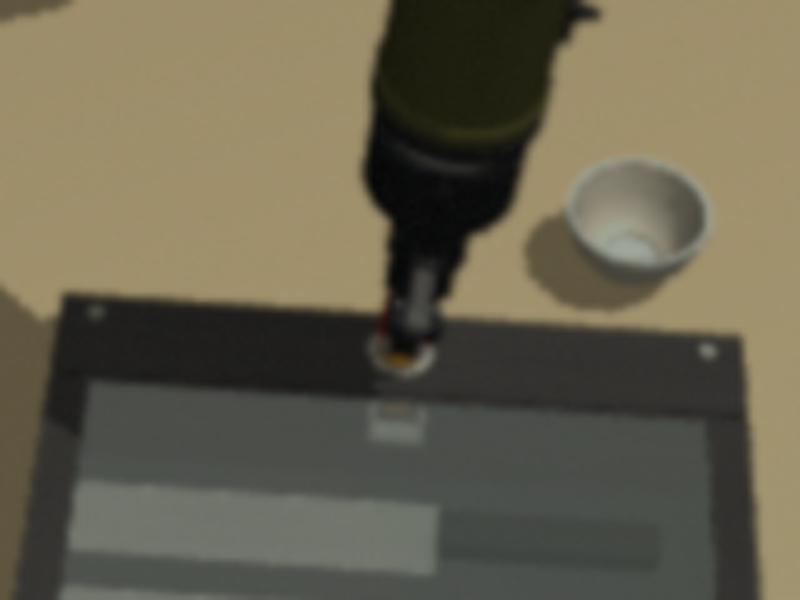

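View pics/wrist19.png

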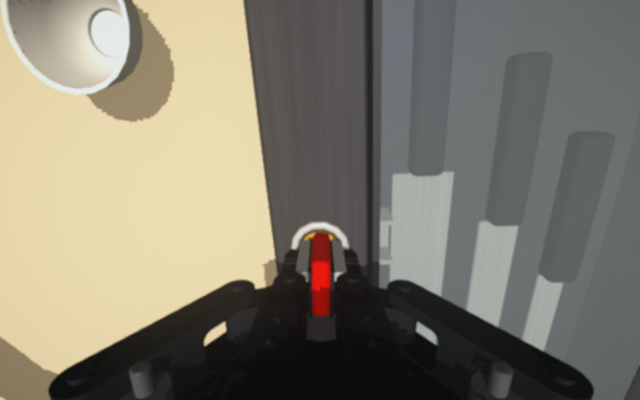

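Request:
apply_moves([
  {"dx": 0,"dy": 0,"dz": 0,"yaw": -3,"fingers": 0.0},
  {"dx": 0,"dy": 0,"dz": -0.3,"yaw": -3,"fingers": 0.0},
  {"dx": 0,"dy": 0,"dz": -0.3,"yaw": -3,"fingers": 0.0},
  {"dx": 0,"dy": 0,"dz": 0,"yaw": -2,"fingers": 0.0},
  {"dx": 0,"dy": 0,"dz": -0.3,"yaw": -2,"fingers": 0.0},
])

```text
time_s: 13.07
tcp_pos: [496.6, 100.5, 95.1]
tool_rot: [0.729, 0.683, -0.049, 0.005]
wrist_force: [-4.2, -1.6, 8.4]
width: 7.8
```

```bash
python3 look.py 20;python3 -c "
from h import *
s=snap('scene','scene20');cv2.imwrite('pics/s20c.png',cv2.resize(s['img'][190:230,330:390],(800,533),interpolation=cv2.INTER_CUBIC)); st()"
```

```text
t 13.0667 tcp [496.6 100.5  95.1] yaw 86.45 toolz [-0.0646 -0.0743 -0.9951] F [-4.2 -1.6  8.4] M [-0.2   0.37  0.25] w 7.8 q7 -0.76
tip [495.4  99.7  51.6] head [497.2 102.1 111.6] kz [0.029 0.042 0.999] kyaw -93.8
tip [312. 359.]
tipn [311. 333.]
sh [300. 417.]
t 13.1667 tcp [496.6 100.4  95.1] yaw 86.44 toolz [-0.0645 -0.0744 -0.9951] F [-3.2 -1.4  6.8] M [-0.16  0.28  0.16] w 7.4 q7 -0.76
```

View pics/s20c.png

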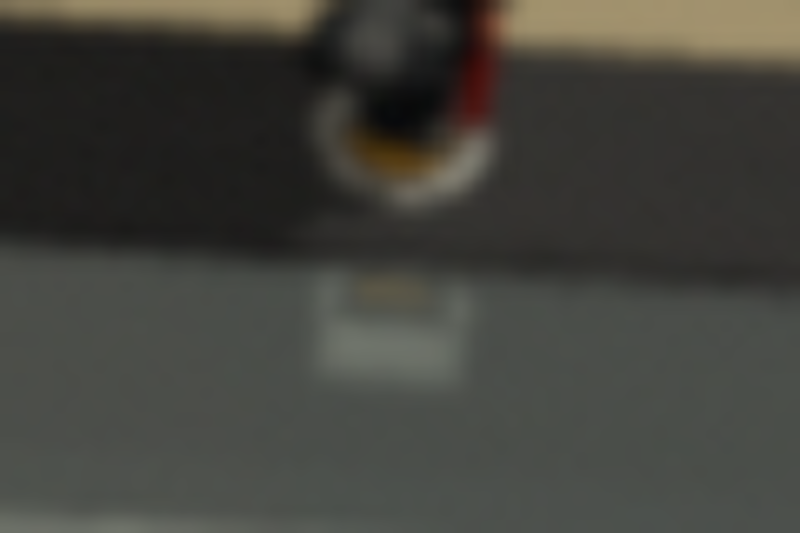

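View pics/w20c.png

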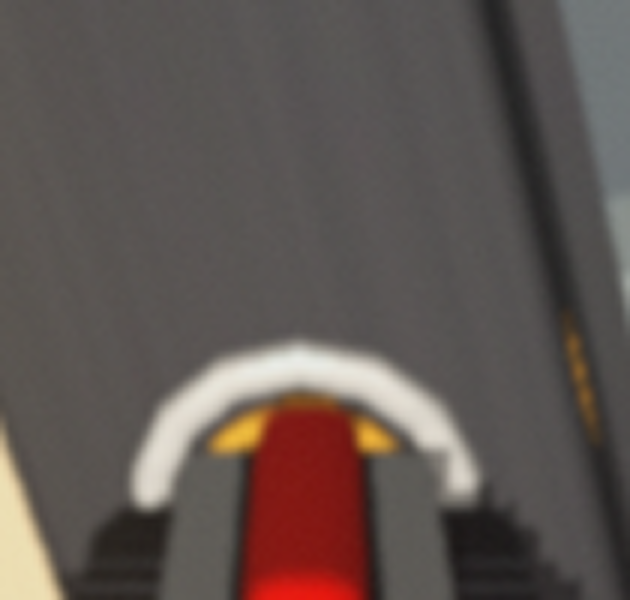

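```bash
python3 - <<'E'
from h import *
s=snap('top','top20'); a=np.load('pics/top0.npz')['img']
for n,(x0,x1,y0,y1) in dict(grey=(432,452,203,225),bottle=(425,480,95,150),bowl=(203,232,258,300)).items():
    print(n,np.abs(s['img'][y0:y1,x0:x1].astype(int)-a[y0:y1,x0:x1]).mean())
cv2.imwrite('pics/t20c.png',cv2.resize(s['img'][90:310,180:490],(800,568)))
st()
E
```

```text
grey 16.85378787878788
bottle 24.178292011019284
bowl 57.34126984126984
t 13.2167 tcp [496.6 100.4  95.1] yaw 86.5 toolz [-0.0645 -0.0745 -0.9951] F [-3.3 -0.8  7.1] M [-0.09  0.3   0.12] w 8.0 q7 -0.75
```

View pics/t20c.png

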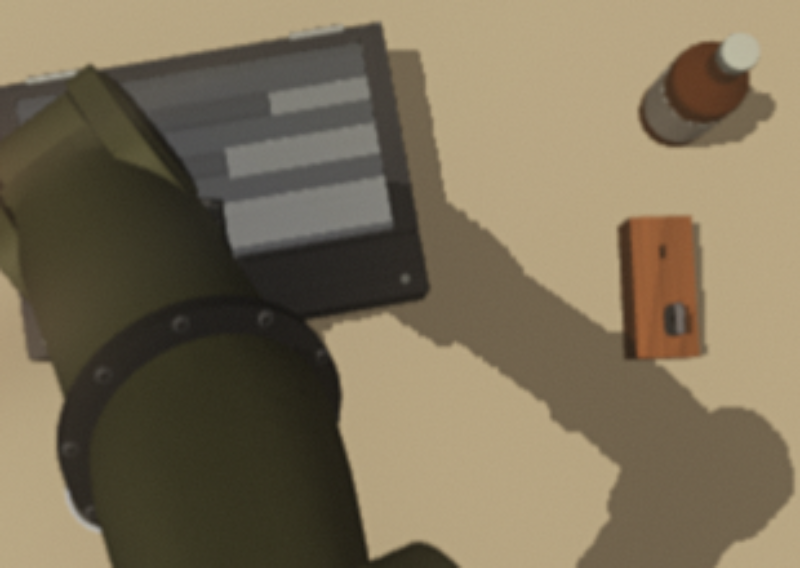

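```bash
python3 -c "
from h import *
print(r.finish_job()); st()"
```

```text
the job is handed in; nothing more can be done
None
the job is handed in; nothing more can be done
```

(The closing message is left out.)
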